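# Seat a seal disc, then free a cap of unknown thread hand and hold it

## Robot

A 6-joint arm with a two-finger parallel gripper is mounted at the origin on a cart in front of the work surface, level with it; the furniture and walls round the work are solid. World frame = base frame: x ahead of the robot, y to its left, z up, the work surface at z = 0. Lengths are in m, angles in rad, forces in N, time in s.
With the tool pointing down it reaches from about 0.35 to 0.775 m from the base axis. Payload 7.3 kg.
Tool frame: the origin (TCP) lies on the centre line of the jaws, within the pads' length; the fingertips stand 22 mm ahead of it and the grasp point (between the pads) lies 3 mm ahead of it; z points along the fingers, y is the line along which they close (so a half turn about z gives the same grasp; the last joint's range is limited). The gripper opens to 92 mm and grips with 3 to 60 N. Pads are 19 mm wide; open, the fingers measure 130 mm over their backs; the gripper's body (75 mm by 190 mm) begins 47 mm behind the grasp point.
Start: joints at [1.063, 0.342, 1.524, -0, 1.275, -0.146], TCP at [0.186, 0.491, 0.249] pointing down, gripper open.
Joint ranges: [-2.53, 2.53], [-0.77, 2.02], [0.04, 2.7], [-1, 4.14], [0.28, 2.66], [-3.11, 3.11]. Speed limits (rad/s): [2.57, 2.57, 3.14, 3.14, 3.14, 3.14].

## Interface

Orientations are given as a rotation vector (axis times angle).
In Python, from cell import manip gives the robot as it stands. The module is installed in compiled form; this text tells all that it offers.
- The arm moves only by the tool move_arm, never from a script. Its argument "moves" is a list of rows, each a list of 3 entries, a list of its own where there are three numbers: the opening in per cent of the stroke, from 0 (shut) to 100 (fully open), then the shift along the tool's x, y, z in units of 60 mm (1.0 is 60 mm), then the turn about the tool's z in units of 8 degrees (1.0 is 8 degrees). A call has 1 to 12 rows; each row shifts and turns the commanded pose from where the row before left it, along the tool's axes as they then stand; what a row does not reach is not made up. A row lasts 1/8 s, in which the tool goes at most 62.5 mm and 10.7 degrees, less where a joint would pass 70% of its speed; a pose out of reach is approached as far as the arm can. A call is refused whole if a number of a shift passes 1 or a number of a turn 1, either way. A call with a gripper value outside its range is refused whole. The fingers move at their own pace and stop on an object; the grip force is fixed at half the most. Time passes only in rows, so rows that do not move let the fingers close. It gives the time, the measured TCP pose, the force, the opening and the grip force at its end, in the units of the state.
- manip.get_obs(): the state, without advancing time (a new reading comes with each control period).
- manip.snapshot(name): name is "scene" or "top" or "wrist"; returns the picture (420x560x3 uint8, red, green, blue); there is no depth.
- manip.camera_info(name): a dict with "vfov" (degrees; the focal length in pixels is half the picture's height over the tangent of half this angle, whatever the lens; pixels are square), "cx", "cy" (the principal point, pixels), "distortion" ([k1, k2, p1, p2, k3] as OpenCV has them; the pictures are not rectified), "R" (3x3) and "t" (3): a world point X has camera coordinates R X + t; the wrist camera has in their place "mount" (4x4, takes a point from camera to tool coordinates, whose origin is the TCP and whose axes are the flange's). Camera axes: x right, y down, z forward; pixel columns grow to the right and rows downward; lengths in m; the calibration is good to about 2 mm. A picture is of the moment at which its call begins: read the wrist's pose just before it. camera_info takes no time and is no camera call.
- manip.finish_job(): hands the job in; it is judged then, once.
The state is a dict: "time": time; "q": joint angles; "joint_velocities": joint speeds; "joint_efforts": joint torques, N m; "tcp_pos": TCP position; "tcp_rot": TCP orientation; "force": force on the tool from outside, world axes, zero at the start; "torque": the same for the moment, N m; "grip_width": finger opening in m; "grasp_force": force on a finger pad.
Only numpy, scipy, OpenCV 4.12 (cv2) and the standard library are available. Lean on these libraries where they do the work, as an engineer would, in place of code of your own. Each camera call takes 0.05 s, during which the arm holds its last target. There are 200 camera calls.

## Task

Get ready to re-seal the left one of the two canisters: first lay the round seal disc fully home in the block whose pocket matches its outline and let go of it. Then unscrew that canister's cap - its thread may be ordinary or reversed, so feel which way it gives, without forcing it - lift it off, and finish while still holding it upright and still, a little above the disc without touching it. Leave the other canister's cap and the loose things round about as they are.

Things in the scene. Friction and masses are not known exactly. Their poses are not given: they have to be found in the camera images.
- disc: Black hard-plastic seal disc, 50 mm in diameter, 16 mm thick, about 40 g, lying flat on the table. Origin: centre of its underside; z up.
- die_round: Fixed flat steel block 90 x 90 x 18 mm with a round, 52 mm wide pocket, 5 mm deep, in the middle of its top. Origin: centre of its underside, on the table; the pocket's floor is 13 mm above it, its top face 18 mm. The two blocks stand side by side in either order.
- die_square: Fixed flat steel block 90 x 90 x 18 mm with a square, 52 x 52 mm pocket, 5 mm deep, in the middle of its top. Origin: centre of its underside, on the table; the pocket's floor is 13 mm above it, its top face 18 mm. The two blocks stand side by side in either order.
- can_1: Metal canister, 78 mm in diameter, its round foot plate (104 mm across, 8 mm thick) screwed to the table: it neither moves nor turns. Origin: centre of its underside, on the table. Mouth 90 mm, top of the closed cap's bar 132 mm above that. Which of the two look-alike canisters stands on the left (larger y, by 0.2 m or more) changes.
- can_2: Second canister, outwardly just like can_1; the thread of its cap may differ. Origin: centre of its underside, on the table.
- cap_1: Cap on can_1: grey disc 62 mm across, 8 mm thick, with an upright grip bar on top, 52 mm long (body x), 14 mm thick (y), its top 42 mm above the origin. Under it hang a 15 mm long, 26 mm thick foot and two lugs, 44 mm across, hidden in the mouth. Origin: centre of the disc's underside, resting on the mouth; z up. About 90 g. How it turns: see cap_2, alike for both.
- cap_2: Cap on can_2, shaped like cap_1. Either cap turns easily between two hard stops: one up to 10 degrees off the tightening way, one about 74 (70 to 78) the loosening way. Only within about 10 degrees of the latter do the lugs pass the mouth so that it lifts straight off. The loosening way is clockwise or anticlockwise; feeling the resistance tells (free: under 0.1 N m; at a stop: 0.25 N m soon).
- pepper_jar: Spice jar with a dark lid, 44 mm in diameter, 96 mm tall, at the table's left. A bystander, loose: keep clear of it. Origin: centre of its underside.
- tumbler_glass: Small clear glass, 49 mm in diameter, 62 mm tall, in front of the left canister. A bystander, loose: keep clear of it. Origin: centre of its underside.
- garlic: Garlic bulb, about 58 mm each way, between the canisters. A bystander, loose: keep clear of it. Origin: centre of its underside.
Things that resemble listed ones, but are neither listed nor needed, are in the scene too. Of the things that look like the disc, the smaller one is meant.

How it is judged:
On the way, in this order (a step that is already met when the one before it is completed fails the run):
1. the disc lies home in the round pocket, let go (horizontal distance between disc and die_round below 0.004 m and height (world z) of disc below 0.0155 m and angle between disc's own z axis and vertical below 0.08 rad and contact force between the fingers and disc below 0.1 N and linear speed of disc below 0.02 m/s), for 0.2 s.
2. the left canister's cap is lifted off its mouth in the gripper (((world y of can_1 above 0.16 m and z of cap_1 in the frame of can_1 above 0.115 m and contact force between the fingers and cap_1 above 0.5 N) or (world y of can_2 above 0.16 m and z of cap_2 in the frame of can_2 above 0.115 m and contact force between the fingers and cap_2 above 0.5 N))), for 0.2 s.
At the end, for the whole second after the job is handed in: Disc flat in the round pocket (4 mm of centre, at most 2.5 mm above its floor); left cap held by the fingers, still, upright within 0.25 rad, within 30 mm of the disc's axis, origin 50 to 250 mm above the table, touching neither disc nor block; other cap moved under 8 mm (horizontal distance between disc and die_round below 0.004 m and height (world z) of disc below 0.0155 m and angle between disc's own z axis and vertical below 0.08 rad and ((world y of can_1 above 0.16 m and contact force between the fingers and cap_1 above 0.5 N and horizontal distance between cap_1 and disc below 0.03 m and height (world z) of cap_1 between 0.05 and 0.25 m and angle between cap_1's own z axis and vertical below 0.25 rad and linear speed of cap_1 below 0.03 m/s and contact force between cap_1 and disc below 0.1 N and contact force between cap_1 and die_round below 0.1 N and distance of cap_2 from where it was at the start of the episode below 0.008 m) or (world y of can_2 above 0.16 m and contact force between the fingers and cap_2 above 0.5 N and horizontal distance between cap_2 and disc below 0.03 m and height (world z) of cap_2 between 0.05 and 0.25 m and angle between cap_2's own z axis and vertical below 0.25 rad and linear speed of cap_2 below 0.03 m/s and contact force between cap_2 and disc below 0.1 N and contact force between cap_2 and die_round below 0.1 N and distance of cap_1 from where it was at the start of the episode below 0.008 m))); the arm keeps its last pose, push and grip.
It fails at once if a cap is forced (over 100 N between cap and canister) (contact force between cap_1 and can_1 above 100 N or contact force between cap_2 and can_2 above 100 N).
It fails at once if the other canister's cap is opened ((world y of can_1 above 0.16 m and distance of cap_2 from where it was at the start of the episode above 0.012 m) or (world y of can_2 above 0.16 m and distance of cap_1 from where it was at the start of the episode above 0.012 m)).
It fails at once if a bystander is knocked away by more than 30 mm (distance of any of pepper_jar, tumbler_glass, garlic from where it was at the start of the episode above 0.03 m).
It also fails if it takes over 58 s, if anything falls off the work surface, if the arm or the gripper's body presses on something with over 40 N, if the wrist force passes 120 N, or if a joint passes its speed limit or range.

## Working session

There is one attempt and no reset: what is moved stays moved. The work goes in short steps, Python scripts to look and compute and a tool call to move; the robot and the scene stay as the last step left them, time stands still between calls to the robot, and variables do not carry over. Pictures are saved under pics/ and viewed, at most 10 in all, crops included, and the job is handed in when it is done.

Besides the shell and the picture viewer there is one more tool, called after "Request:" as name(argument=value, ...), one argument or row to a line, values as JSON. move_arm: Moves the arm, as the interface text tells. Its arguments: {"type":"object","properties":{"moves":{"type":"array"}},"required":["moves"]}

```bash
mkdir -p pics
cat > h.py <<'E'
import numpy as np, cv2
from cell import manip
from scipy.spatial.transform import Rotation as Ro
def cam(n):
    c=manip.camera_info(n); f=210/np.tan(np.radians(c['vfov'])/2)
    K=np.array([[f,0,c['cx']],[0,f,c['cy']],[0,0,1]])
    if 'R' in c: R,t=np.array(c['R']),np.array(c['t'])
    else:
        o=manip.get_obs(); T=np.eye(4); T[:3,:3]=Ro.from_rotvec(o['tcp_rot']).as_matrix(); T[:3,3]=o['tcp_pos']
        T=np.linalg.inv(T@np.array(c['mount'])); R,t=T[:3,:3],T[:3,3]
    return K,np.array(c['distortion'],float),R,t
def px2w(n,uv,z,C=None):
    K,d,R,t=C or cam(n)
    p=cv2.undistortPoints(np.array(uv,float).reshape(-1,1,2),K,d).reshape(-1,2)
    r=np.c_[p,np.ones(len(p))]@R; c=-R.T@t
    return c+r*((np.array(z)-c[2])/r[:,2])[:,None]
def w2px(n,X,C=None):
    K,d,R,t=C or cam(n)
    return cv2.projectPoints(np.array(X,float).reshape(-1,1,3),cv2.Rodrigues(R)[0],t,K,d)[0].reshape(-1,2)
def snap(n,f):
    im=cv2.cvtColor(manip.snapshot(n),cv2.COLOR_RGB2BGR); cv2.imwrite('pics/'+f+'.png',im); return im
E
python3 - <<'E'
from h import *
a=snap('scene','s0');b=snap('top','t0')
o=manip.get_obs();print(o)
for n in('scene','top'):
  K,d,R,t=cam(n);print(n,K[0,0],d,-R.T@t,R[2])
print(manip.camera_info('wrist'))
E
```

```text
{'time': 0.1, 'q': array([ 1.06298626e+00,  3.42652797e-01,  1.52491504e+00, -1.11615866e-05,
        1.27541655e+00, -1.45988349e-01]), 'joint_velocities': array([-1.58407901e-03, -1.32699237e-05, -2.63425196e-03,  2.53176822e-04,
        1.41685655e-03,  1.11526410e-04]), 'joint_efforts': array([ 2.40978974e-03, -4.32004380e+01, -2.44697589e+01,  7.18714390e-02,
        5.26046182e-02, -9.22631989e-05]), 'tcp_pos': array([0.18565016, 0.49072043, 0.24811683]), 'tcp_rot': array([-5.65169328e-01, -3.08989312e+00,  2.07545641e-03]), 'force': array([0.74661865, 0.27967892, 0.07054405]), 'torque': array([-0.03555745, -0.00124665, -0.02875649]), 'grasp_force': 0.0, 'grip_width': 0.09162616902787073}
scene 437.95125476563527 [-0.13739275  0.          0.          0.          0.        ] [-0.33943939 -1.06873514  1.10597594] [ 0.5212458   0.58896884 -0.61759091]
top 384.2530072003128 [-0.04445545  0.          0.          0.          0.        ] [ 0.48726488 -0.12109136  1.28663124] [ 0.04396648 -0.00543719 -0.99901821]
{'vfov': 58.64142212537144, 'cx': 280.21788344294237, 'cy': 202.48586507606728, 'distortion': array([-0.06071648,  0.        ,  0.        ,  0.        ,  0.        ]), 'mount': array([[ 4.32906248e-04, -9.60368133e-01, -2.78734393e-01,
         7.66755390e-02],
       [ 9.99999755e-01,  2.62323586e-04,  6.49288116e-04,
        -7.96921291e-04],
       [-5.50437010e-04, -2.78734606e-01,  9.60368011e-01,
        -1.35948136e-01],
       [ 0.00000000e+00,  0.00000000e+00,  0.00000000e+00,
         1.00000000e+00]])}
```

View pics/t0.png

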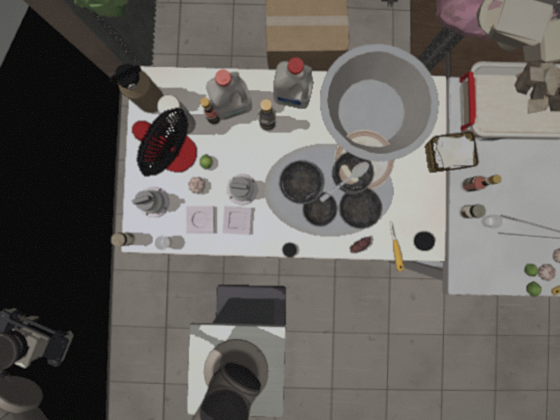

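View pics/s0.png

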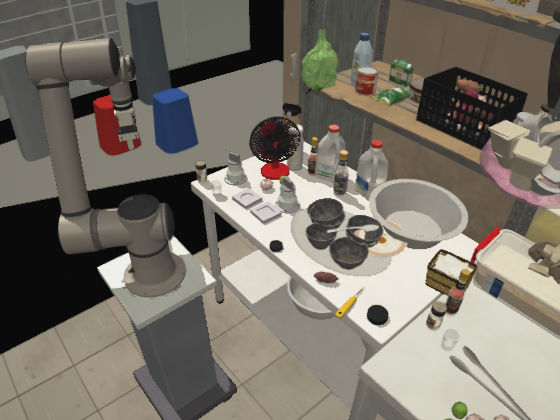

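Top view: the left canister is at (150,201) and the right one at (241,188). The blocks are at (200,220) and (238,220). The disc candidates are the black discs at (290,250) and (424,240). The first looks smaller, so I'll confirm both in an enlarged crop.

Run:
```python
from h import *
a=cv2.imread('pics/t0.png')
c=cv2.resize(a[165:270,110:310],None,fx=4,fy=4,interpolation=cv2.INTER_CUBIC)
d=cv2.resize(a[215:265,260:450],(800,210),interpolation=cv2.INTER_CUBIC)
cv2.imwrite('pics/c0.png',cv2.copyMakeBorder(np.vstack([c[:380],d]),0,0,0,0,0))
print(px2w('top',[(290,250),(424,240),(200,220),(238,220)],[.016,.016,.018,.018]).round(3))
print(px2w('top',[(283,250),(298,250),(413,241),(435,241)],[.016]*4).round(3))
print(px2w('top',[(150,201),(241,188),(123,239),(163,243),(197,185)],[.13,.13,.09,.06,.04]).round(3))
print(w2px('top',[[0,0,0]]))
```

```text
[[ 0.406 -0.166  0.016]
 [ 0.451 -0.611  0.016]
 [ 0.496  0.134  0.018]
 [ 0.5    0.009  0.018]]
[[ 0.405 -0.143  0.016]
 [ 0.407 -0.192  0.016]
 [ 0.447 -0.574  0.016]
 [ 0.448 -0.648  0.016]]
[[ 0.548  0.265  0.13 ]
 [ 0.596 -0.009  0.13 ]
 [ 0.429  0.359  0.09 ]
 [ 0.419  0.241  0.06 ]
 [ 0.61   0.144  0.04 ]]
[[236.48352708 370.78218707]]
```

View pics/c0.png

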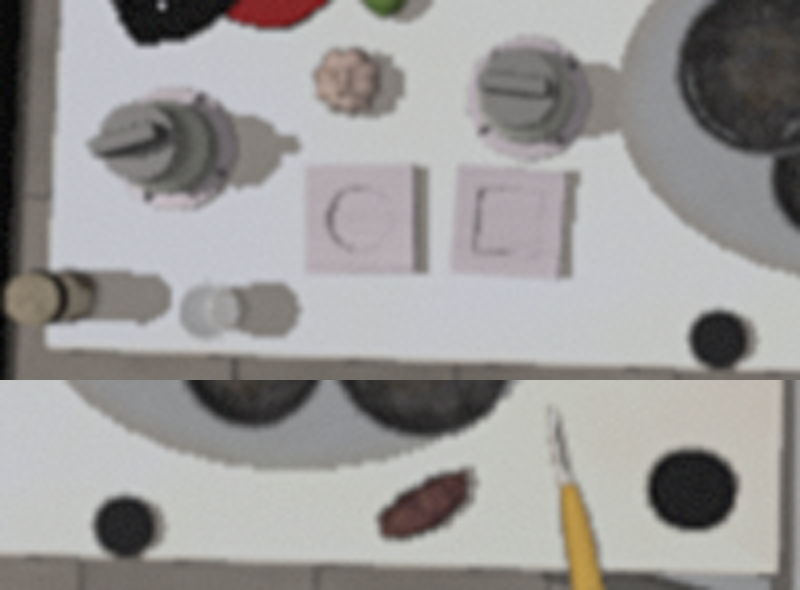

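The crop confirms it: (290,250) measures about 49 mm, so it is the disc meant, while (424,240) measures about 74 mm. The round pocket is in the left block at (200,220) and the square one is on the right. First I'll go above the round block and left canister for a close look.

```bash
cat >> h.py <<'E'
def plan(tgt,turn_deg,n,cur=None,yaw=None):
    """rows in tool units from measured pose to tgt, turn about tool z in n rows"""
    o=manip.get_obs(); p=np.array(o['tcp_pos'] if cur is None else cur)
    M=Ro.from_rotvec(o['tcp_rot']).as_matrix() if yaw is None else yaw
    d=(np.array(tgt)-p)/n
    for i in range(n):
        print([*(M.T@d/.06).round(2)],round(turn_deg/8/n,2)); M=M@Ro.from_euler('z',turn_deg/n,degrees=True).as_matrix()
    return M
def st():
    o=manip.get_obs(); M=Ro.from_rotvec(o['tcp_rot']).as_matrix()
    print('t',round(o['time'],2),'p',o['tcp_pos'].round(4),'tooly',round(np.degrees(np.arctan2(M[1,1],M[0,1])),1),'tilt',M[2,2].round(4),'F',o['force'].round(1),'T',o['torque'].round(2),'w',round(o['grip_width'],4),'g',round(o['grasp_force'],1),'q6',o['q'][5].round(2))
E
python3 - <<'E'
from h import *
st();plan([.46,.18,.26],48,8)
E
```

```text
t 0.1 p [0.1857 0.4907 0.2481] tooly 69.3 tilt -1.0 F [0.7 0.3 0.1] T [-0.04 -0.   -0.03] w 0.0916 g 0.0 q6 -0.15
[np.float64(-0.76), np.float64(-0.4), np.float64(-0.02)] 0.75
[np.float64(-0.8), np.float64(-0.32), np.float64(-0.02)] 0.75
[np.float64(-0.83), np.float64(-0.24), np.float64(-0.02)] 0.75
[np.float64(-0.85), np.float64(-0.15), np.float64(-0.02)] 0.75
[np.float64(-0.86), np.float64(-0.06), np.float64(-0.02)] 0.75
[np.float64(-0.86), np.float64(0.03), np.float64(-0.02)] 0.75
[np.float64(-0.85), np.float64(0.12), np.float64(-0.02)] 0.75
[np.float64(-0.84), np.float64(0.21), np.float64(-0.02)] 0.75
```

Request:
move_arm(
  moves=[
    [100,[-0.76,-0.4,-0.02],0.75],
    [100,[-0.8,-0.32,-0.02],0.75],
    [100,[-0.83,-0.24,-0.02],0.75],
    [100,[-0.85,-0.15,-0.02],0.75],
    [100,[-0.86,-0.06,-0.02],0.75],
    [100,[-0.86,0.03,-0.02],0.75],
    [100,[-0.85,0.12,-0.02],0.75],
    [100,[-0.84,0.21,-0.02],0.75],
    [100,[0,0,0],0],
    [100,[0,0,0],0],
  ],
)

```text
time: 1.35
tcp_pos: [0.4584, 0.1804, 0.2579]
tcp_rot: [-1.773, -2.592, 0.001]
force: [0.2, -0.5, 0.3]
grip_width: 0.0917
grasp_force: 0.0
```

Run:
```python
from h import *
st();C=cam('wrist');im=snap('wrist','w1')
np.savez('pics/C1.npz',*C)
plan([.41,-.166,.17],0,9)
```

```text
t 1.35 p [0.4584 0.1804 0.2579] tooly 21.3 tilt -1.0 F [ 0.2 -0.5  0.3] T [-0.04  0.04 -0.02] w 0.0917 g 0.0 q6 -0.15
[np.float64(-0.57), np.float64(-0.32), np.float64(0.16)] 0.0
[np.float64(-0.57), np.float64(-0.32), np.float64(0.16)] 0.0
[np.float64(-0.57), np.float64(-0.32), np.float64(0.16)] 0.0
[np.float64(-0.57), np.float64(-0.32), np.float64(0.16)] 0.0
[np.float64(-0.57), np.float64(-0.32), np.float64(0.16)] 0.0
[np.float64(-0.57), np.float64(-0.32), np.float64(0.16)] 0.0
[np.float64(-0.57), np.float64(-0.32), np.float64(0.16)] 0.0
[np.float64(-0.57), np.float64(-0.32), np.float64(0.16)] 0.0
[np.float64(-0.57), np.float64(-0.32), np.float64(0.16)] 0.0
```

View pics/w1.png

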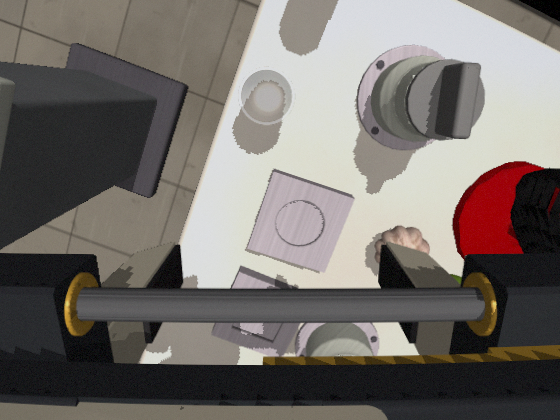

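The wrist view shows the round block, with its pocket at (300,223). The left can's foot plate is near (408,97) with its cap bar near (460,100), the glass is at (266,96) and the fan base is at (505,215).

Run:
```python
from h import *
z=np.load('pics/C1.npz');C=tuple(z[k] for k in z.files)
c=px2w('wrist',[(272,170),(354,195),(322,272),(247,249),(300,223),(274,223),(326,223)],[.018]*7,C);print(c.round(4),c[:4].mean(0))
print('foot',px2w('wrist',[(358,97),(400,45),(395,149)],[.008]*3,C).round(4))
print('fan',px2w('wrist',[(505,215),(455,220),(505,162)],[.02]*3,C).round(4))
im=cv2.imread('pics/w1.png');cv2.imwrite('pics/w1c.png',cv2.resize(im[35:160,350:500],None,fx=4.8,fy=4.8,interpolation=cv2.INTER_CUBIC))
# disc from top
t=cv2.imread('pics/t0.png');g=t[235:265,275:305].max(2);m=cv2.moments((g<70).astype(np.uint8),True)
u=275+m['m10']/m['m00'],235+m['m01']/m['m00'];print(u,px2w('top',[u],[.012]))
```

```text
[[0.4485 0.178  0.018 ]
 [0.5376 0.1844 0.018 ]
 [0.5412 0.091  0.018 ]
 [0.4543 0.0867 0.018 ]
 [0.4967 0.1354 0.018 ]
 [0.471  0.1253 0.018 ]
 [0.5225 0.1454 0.018 ]] [0.49540612 0.13503596 0.018     ]
foot [[0.5025 0.2768 0.008 ]
 [0.5205 0.3371 0.008 ]
 [0.5599 0.2434 0.008 ]]
fan [[0.699  0.2243 0.02  ]
 [0.6499 0.1992 0.02  ]
 [0.6691 0.2743 0.02  ]]
(289.34265734265733, 249.66433566433565) [[ 0.40678645 -0.16365769  0.012     ]]
```

View pics/w1c.png

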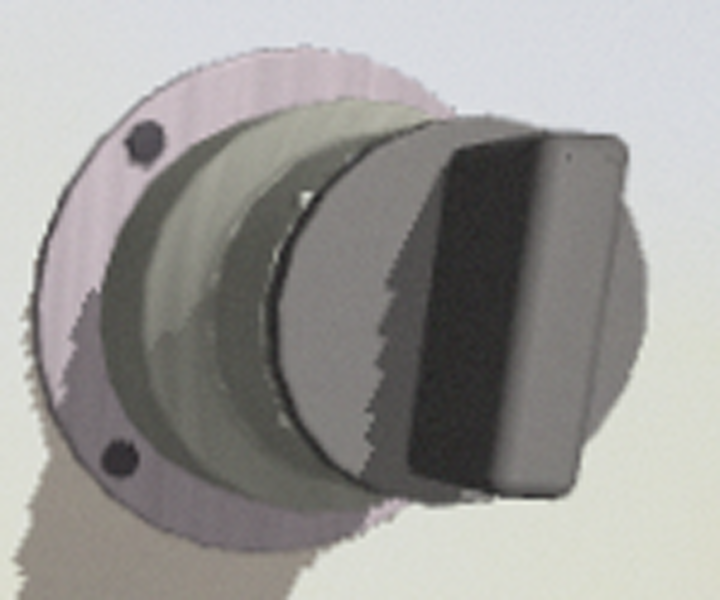

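Request:
move_arm(
  moves=[
    [100,[-0.57,-0.32,0.16],0],
    [100,[-0.57,-0.32,0.16],0],
    [100,[-0.57,-0.32,0.16],0],
    [100,[-0.57,-0.32,0.16],0],
    [100,[-0.57,-0.32,0.16],0],
    [100,[-0.57,-0.32,0.16],0],
    [100,[-0.57,-0.32,0.16],0],
    [100,[-0.57,-0.32,0.16],0],
    [100,[-0.57,-0.32,0.16],0],
    [100,[0,0,0],0],
    [100,[0,0,0],0],
  ],
)

```text
time: 2.78
tcp_pos: [0.4096, -0.1679, 0.172]
tcp_rot: [-1.771, -2.594, -0.001]
force: [0.2, 0.1, -0.3]
grip_width: 0.0914
grasp_force: 0.0
```

Run:
```python
from h import *
st();C=cam('wrist');im=snap('wrist','w2')
np.savez('pics/C2.npz',*C)
print(w2px('wrist',[[.406,-.166,.016]],C))
```

```text
t 2.77 p [ 0.4096 -0.1679  0.172 ] tooly 21.3 tilt -1.0 F [ 0.2  0.1 -0.3] T [-0.14  0.01  0.04] w 0.0914 g 0.0 q6 -0.94
[[278.65907017 188.18805795]]
```

View pics/w2.png

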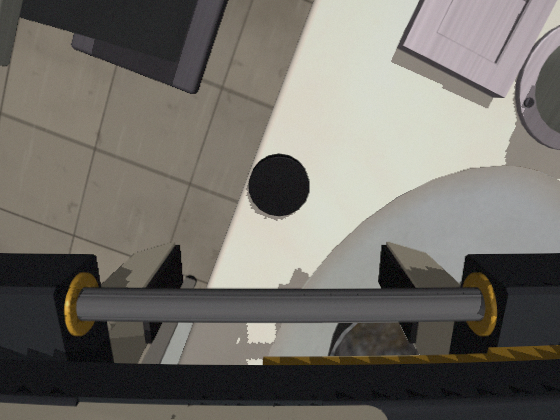

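The disc is at about (279,185) in the wrist view, near the table edge, with clear room for both fingers. The grey plate's edge is around column 400. Now the exact centre and the bar axis.

Run:
```python
from h import *
z=np.load('pics/C1.npz');C=tuple(z[k] for k in z.files)
b=px2w('wrist',np.array([(545,132),(627,140),(575,497),(493,490)])/4.8+[350,35],[.132]*4,C)
print('bar',b.round(4),b.mean(0).round(4),np.linalg.norm(b[0]-b[3]),np.linalg.norm(b[0]-b[1]),np.degrees(np.arctan2(*(b[0]+b[1]-b[2]-b[3])[1::-1])))
z=np.load('pics/C2.npz');C=tuple(z[k] for k in z.files)
im=cv2.imread('pics/w2.png');g=(im.max(2)[140:225,235:325]<75).astype(np.uint8)
n,l,s,ce=cv2.connectedComponentsWithStats(g);i=1+s[1:,4].argmax();cn=cv2.findContours((l==i).astype(np.uint8),0,1)[0][0]
e=cv2.fitEllipse(cn);u=np.array(e[0])+[235,140];print(e,u)
p=px2w('wrist',[u,u-[e[1][0]/2,0],u+[e[1][0]/2,0]],[.014]*3,C);print(p.round(4))
M=plan([*p[0,:2],.06],0,3);print('down',(.06-.029)/.06)
```

```text
bar [[0.5362 0.3157 0.132 ]
 [0.5477 0.3194 0.132 ]
 [0.5647 0.2722 0.132 ]
 [0.5527 0.2684 0.132 ]] [0.5503 0.2939 0.132 ] 0.05008254586382065 0.012033547463014776 109.49909117863113
((43.5009765625, 44.69014358520508), (59.592491149902344, 61.21975326538086), 4.5392560958862305) [278.50097656 184.69014359]
[[ 0.405  -0.1638  0.014 ]
 [ 0.3826 -0.1726  0.014 ]
 [ 0.4274 -0.155   0.014 ]]
[np.float64(0.03), np.float64(-0.02), np.float64(0.62)] 0.0
[np.float64(0.03), np.float64(-0.02), np.float64(0.62)] 0.0
[np.float64(0.03), np.float64(-0.02), np.float64(0.62)] 0.0
down 0.5166666666666666
```

Request:
move_arm(
  moves=[
    [100,[0.03,-0.02,0.62],0],
    [100,[0.03,-0.02,0.62],0],
    [100,[0.03,-0.02,0.62],0],
    [100,[0,0,0.26],0],
    [100,[0,0,0.26],0],
    [100,[0,0,0],0],
    [0,[0,0,0],0],
    [0,[0,0,0],0],
    [0,[0,0,0],0],
    [0,[0,0,0],0],
    [0,[0,0,0],0],
    [0,[0,0,0],0],
  ],
)

```text
time: 4.32
tcp_pos: [0.4044, -0.1655, 0.0292]
tcp_rot: [1.773, 2.593, 0.0]
force: [-0.5, -0.1, 1.6]
grip_width: 0.0477
grasp_force: 30.0
```

Run:
```python
from h import *
st()
```

```text
t 4.33 p [ 0.4044 -0.1655  0.0292] tooly 21.3 tilt -1.0 F [-0.5 -0.1  1.6] T [-0.03 -0.02 -0.02] w 0.0477 g 30.0 q6 -0.94
```

Run:
```python
from h import *
M=plan([.404,-.165,.18],0,3)
M=plan([.518,.079,.18],0,6,cur=[.404,-.165,.18])
```

```text
[np.float64(0.0), np.float64(-0.0), np.float64(-0.84)] 0.0
[np.float64(0.0), np.float64(-0.0), np.float64(-0.84)] 0.0
[np.float64(0.0), np.float64(-0.0), np.float64(-0.84)] 0.0
[np.float64(0.52), np.float64(0.54), np.float64(0.0)] 0.0
[np.float64(0.52), np.float64(0.54), np.float64(0.0)] 0.0
[np.float64(0.52), np.float64(0.54), np.float64(0.0)] 0.0
[np.float64(0.52), np.float64(0.54), np.float64(0.0)] 0.0
[np.float64(0.52), np.float64(0.54), np.float64(0.0)] 0.0
[np.float64(0.52), np.float64(0.54), np.float64(0.0)] 0.0
```

Request:
move_arm(
  moves=[
    [0,[0,0,-0.84],0],
    [0,[0,0,-0.84],0],
    [0,[0,0,-0.84],0],
    [0,[0.52,0.54,0],0],
    [0,[0.52,0.54,0],0],
    [0,[0.52,0.54,0],0],
    [0,[0.52,0.54,0],0],
    [0,[0.52,0.54,0],0],
    [0,[0.52,0.54,0],0],
    [0,[0,0,0],0],
    [0,[0,0,0],0],
    [0,[0,0,0],0],
  ],
)

```text
time: 5.82
tcp_pos: [0.5171, 0.0785, 0.1803]
tcp_rot: [-1.775, -2.592, 0.001]
force: [0.9, -0.2, -0.2]
grip_width: 0.0477
grasp_force: 30.0
```

Run:
```python
from h import *
st();C=cam('wrist');im=snap('wrist','w3')
np.savez('pics/C3.npz',*C)
print(w2px('wrist',[[.4955,.135,.018]],C))
```

```text
t 5.83 p [0.5171 0.0785 0.1803] tooly 21.2 tilt -1.0 F [ 0.9 -0.2 -0.2] T [-0.06  0.05 -0.02] w 0.0477 g 30.0 q6 -0.37
[[282.64078461 114.69240177]]
```

View pics/w3.png

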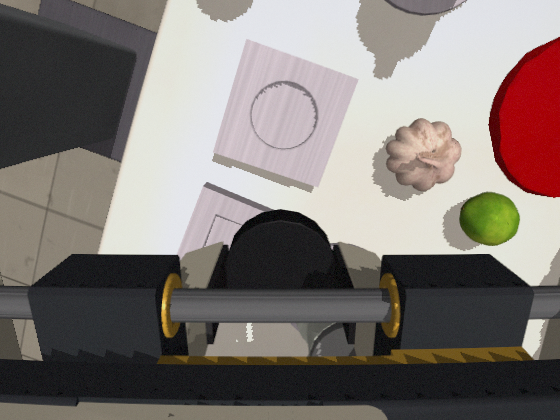

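The disc is held between the pads, its front rim at (280,210), and the pocket circle is centred at about (284,115). Next: measure the disc's offset in the hand and the pocket centre.

Run:
```python
from h import *
z=np.load('pics/C3.npz');C=tuple(z[k] for k in z.files)
im=cv2.imread('pics/w3.png');g=im.max(2)
o=manip.get_obs();M=Ro.from_rotvec(o['tcp_rot']).as_matrix();P=o['tcp_pos']
# disc silhouette: first dark row in columns
for c in (260,270,280,290,300): print(c,195+np.argmax(g[195:240,c]<60),[195+int(x) for x in np.where(abs(np.diff(g[195:260,c].astype(int)))>8)[0]])
th=np.linspace(-1.5,1.5,301)
for dx in (-.003,0,.003):
  for zz in (.0132,.0292):
    X=np.c_[dx+.025*np.cos(th),.025*np.sin(th),0*th+zz]@M.T+P
    u=w2px('wrist',X,C);print(dx,zz,[round(float(np.interp(c,*(u[np.argsort(u[:,0])].T))),1) for c in (260,270,280,290,300)])
# pocket circle fit: dark edge points radially
gr=cv2.cvtColor(im,6).astype(float);c0=np.array([284,115.]);pts=[]
for a in np.linspace(0,2*np.pi,72,endpoint=False):
  r=np.arange(28,41,.5);q=c0+r[:,None]*[np.cos(a),np.sin(a)]
  v=cv2.remap(gr.astype(np.float32),q[:,:1].astype(np.float32),q[:,1:].astype(np.float32),1).ravel()
  k=np.argmin(v)
  if v[k]<np.median(v)-15: pts.append(q[k])
W=px2w('wrist',pts,[.018]*len(pts),C)[:,:2]
from scipy.optimize import least_squares
s=least_squares(lambda p:np.hypot(*(W-p[:2]).T)-p[2],[.496,.135,.026],loss='soft_l1',f_scale=.0005);print(len(pts),s.x)
b=px2w('wrist',[(247,40),(357,78),(312,186),(213,153)],[.018]*4,C);print(b.round(4),b.mean(0),[np.linalg.norm(b[i]-b[i-1]).round(4) for i in range(4)])
```

```text
260 214 [203, 209, 211, 212, 213, 216, 222, 230, 231, 243]
270 211 [207, 208, 209, 210, 211, 214, 215, 219, 221, 222]
280 210 [208, 209, 211, 219, 221, 250]
290 211 [209, 210, 217, 220, 221, 222, 236]
300 214 [212, 213, 217, 218, 220, 222, 224, 225]
-0.003 0.0132 [231.0, 227.8, 226.3, 226.5, 228.3]
-0.003 0.0292 [219.7, 216.2, 214.6, 214.9, 216.9]
0 0.0132 [224.3, 221.1, 219.6, 219.8, 221.6]
0 0.0292 [213.5, 210.0, 208.4, 208.7, 210.8]
0.003 0.0132 [217.5, 214.3, 212.8, 213.0, 214.8]
0.003 0.0292 [207.3, 203.8, 202.2, 202.4, 204.5]
72 [0.49632915 0.13439768 0.02556927]
[[0.4508 0.1765 0.018 ]
 [0.5384 0.1814 0.018 ]
 [0.5387 0.0904 0.018 ]
 [0.4543 0.0869 0.018 ]] [0.4955631  0.13378638 0.018     ] [np.float64(0.0897), np.float64(0.0877), np.float64(0.091), np.float64(0.0845)]
```

Run:
```python
from h import *
plan([.4961,.1349,.056],0,4)
```

```text
[np.float64(0.25), np.float64(0.0), np.float64(0.52)] 0.0
[np.float64(0.25), np.float64(0.0), np.float64(0.52)] 0.0
[np.float64(0.25), np.float64(0.0), np.float64(0.52)] 0.0
[np.float64(0.25), np.float64(0.0), np.float64(0.52)] 0.0
```

Request:
move_arm(
  moves=[
    [0,[0.5,0,0.1],0],
    [0,[0.5,0,0.5],0],
    [0,[0,0,0.8],0],
    [0,[0,0,0.67],0],
    [0,[0,0,0],0],
    [0,[0,0,0],0],
  ],
)

```text
time: 6.62
tcp_pos: [0.4967, 0.1351, 0.0575]
tcp_rot: [1.774, 2.591, 0.002]
force: [1.2, -0.1, 1.5]
grip_width: 0.0477
grasp_force: 30.0
```

Run:
```python
from h import *
st();plan([.4961,.1349,.0475],0,1)
```

```text
t 6.62 p [0.4967 0.1351 0.0575] tooly 21.2 tilt -1.0 F [ 1.2 -0.1  1.5] T [-0.04  0.01 -0.1 ] w 0.0477 g 30.0 q6 -0.25
[np.float64(0.0), np.float64(-0.01), np.float64(0.17)] 0.0
```

Request:
move_arm(
  moves=[
    [0,[0,-0.01,0.15],0],
    [0,[0,0,0.04],0],
    [0,[0,0,0.03],0],
    [0,[0,0,0.02],0],
    [0,[0,0,0],0],
  ],
)

```text
time: 7.25
tcp_pos: [0.4962, 0.1353, 0.0423]
tcp_rot: [1.772, 2.592, 0.002]
force: [4.5, -1.1, 3.6]
grip_width: 0.0475
grasp_force: 30.0
```

Run:
```python
from h import *
st()
```

```text
t 7.25 p [0.4962 0.1353 0.0423] tooly 21.3 tilt -1.0 F [ 4.5 -1.1  3.6] T [-0.26 -0.63 -0.02] w 0.0475 g 30.0 q6 -0.25
```

The underside is at the pocket-floor height with only light forces, so the disc is in. I'll release it and rise.

Request:
move_arm(
  moves=[
    [50,[0,0,0],0],
    [70,[0,0,0],0],
    [75,[0,0,0],0],
    [75,[0,0,0],0],
    [75,[0,0,-0.5],0],
    [75,[-0.5,0,-0.8],0],
    [75,[-0.5,0,-0.9],0],
    [75,[0,0,0],0],
    [75,[0,0,0],0],
  ],
)

```text
time: 8.38
tcp_pos: [0.516, 0.0794, 0.173]
tcp_rot: [-1.773, -2.592, 0.001]
force: [0.3, 0.1, -0.6]
grip_width: 0.0692
grasp_force: 0.0
```

Run:
```python
from h import *
st();C=cam('wrist');im=snap('wrist','w4')
np.savez('pics/C4.npz',*C)
u=w2px('wrist',[[.496,.135,.029]],C)[0];print(u)
x,y=u.astype(int);x0,y0=max(x-75,0),max(y-75,0);cv2.imwrite('pics/w4c.png',cv2.resize(im[y0:y0+150,x0:x0+150],None,fx=4,fy=4,interpolation=2))
g=(im.max(2)[y0:y0+150,x0:x0+150]<62).astype(np.uint8)
n,l,s,ce=cv2.connectedComponentsWithStats(g);i=1+s[1:,4].argmax();cn=cv2.findContours((l==i).astype(np.uint8),0,1)[0][0]
hull=cv2.convexHull(cn)[:,0]+[x0,y0];print(x0,y0,s[i],px2w('wrist',[hull.mean(0)],[.026],C))
```

```text
t 8.38 p [0.516  0.0794 0.173 ] tooly 21.2 tilt -1.0 F [ 0.3  0.1 -0.6] T [-0.1   0.03 -0.04] w 0.0692 g 0.0 q6 -0.37
[284.54981114 118.11526246]
209 43 [  41   40   67   69 3565] [[0.49509332 0.13638532 0.026     ]]
```

View pics/w4c.png

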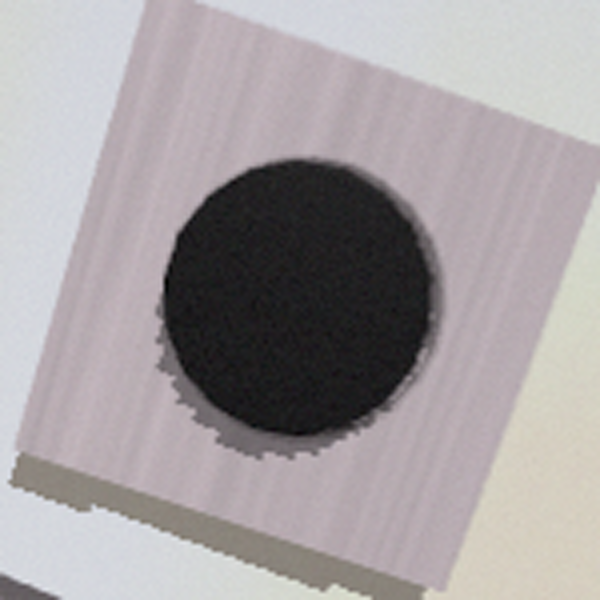

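The disc sits flat with a thin, even gap in the pocket. Next I'll check its seating by reprojection, then find the fan's position and the cap axis.

Run:
```python
from h import *
z=np.load('pics/C4.npz');C=tuple(z[k] for k in z.files)
th=np.linspace(0,6.28,200)
for zt in (.029,.034):
  u=w2px('wrist',np.c_[.496+.025*np.cos(th),.1348+.025*np.sin(th),0*th+zt],C);print(zt,u.min(0),u.max(0),np.ptp(u,0))
# fan head triangulation
def ray(n,uv):
  K,d,R,t=cam(n);p=cv2.undistortPoints(np.array([[uv]],float),K,d)[0,0];r=R.T@[*p,1];return -R.T@t,r/np.linalg.norm(r)
for a,b in (((163,142),(275,140)),((147,158),(258,152)),((178,124),(293,130))):
  c1,r1=ray('top',a);c2,r2=ray('scene',b);s=np.linalg.lstsq(np.c_[r1,-r2],c2-c1,rcond=None)[0]
  print((c1+s[0]*r1).round(3),(c2+s[1]*r2).round(3))
z=np.load('pics/C1.npz');C=tuple(z[k] for k in z.files)
u=np.array([(37,300),(90,145),(305,47),(60,400),(250,551),(430,95),(100,480)])/4.8+[350,35]
W=px2w('wrist',u,[.008]*7,C)[:,:2]
from scipy.optimize import least_squares
print(least_squares(lambda p:np.hypot(*(W-p[:2]).T)-p[2],[.55,.29,.052]).x)
plan([.568,.247,.235],0,5)
```

```text
0.029 [250.40249708  83.00099231] [318.49604423 152.26363311] [68.09354715 69.2626408 ]
0.034 [249.85987469  82.78105066] [319.17184864 153.26624458] [69.31197395 70.48519392]
[0.722 0.223 0.165] [0.724 0.222 0.164]
[0.687 0.297 0.083] [0.686 0.297 0.083]
[0.762 0.165 0.224] [0.77  0.158 0.225]
[0.5502966  0.29442076 0.05111717]
[np.float64(0.46), np.float64(0.36), np.float64(-0.21)] 0.0
[np.float64(0.46), np.float64(0.36), np.float64(-0.21)] 0.0
[np.float64(0.46), np.float64(0.36), np.float64(-0.21)] 0.0
[np.float64(0.46), np.float64(0.36), np.float64(-0.21)] 0.0
[np.float64(0.46), np.float64(0.36), np.float64(-0.21)] 0.0
```

The seating checks out: 67×69 px fits a top face at 29 mm. The can axis from the foot (0.5503, 0.2944) agrees with the bar centre. The fan's near edge is about 0.14 m away, so the gripper clears it. On to the cap.

Run:
```python
from h import *
plan([.5503,.2942,.195],1.7,5)
```

```text
[np.float64(0.62), np.float64(0.37), np.float64(-0.08)] 0.04
[np.float64(0.63), np.float64(0.36), np.float64(-0.08)] 0.04
[np.float64(0.63), np.float64(0.36), np.float64(-0.08)] 0.04
[np.float64(0.63), np.float64(0.36), np.float64(-0.08)] 0.04
[np.float64(0.63), np.float64(0.35), np.float64(-0.08)] 0.04
```

Request:
move_arm(
  moves=[
    [75,[0.62,0.37,-0.08],0.04],
    [75,[0.63,0.36,-0.08],0.04],
    [75,[0.63,0.36,-0.08],0.04],
    [75,[0.63,0.36,-0.08],0.04],
    [75,[0.63,0.35,-0.08],0.04],
    [75,[0,0,0],0],
    [75,[0,0,0],0],
  ],
)

```text
time: 9.3
tcp_pos: [0.5505, 0.2935, 0.1959]
tcp_rot: [-1.807, -2.568, 0.005]
force: [-0.2, -0.7, 0.3]
grip_width: 0.069
grasp_force: 0.0
```

Run:
```python
from h import *
st();C=cam('wrist');im=snap('wrist','w5')
plan([.5503,.2942,.125],0,2)
```

```text
t 9.3 p [0.5505 0.2935 0.1959] tooly 19.7 tilt -1.0 F [-0.2 -0.7  0.3] T [-0.12  0.01 -0.05] w 0.069 g 0.0 q6 0.02
[np.float64(0.01), np.float64(0.0), np.float64(0.59)] 0.0
[np.float64(0.01), np.float64(0.0), np.float64(0.59)] 0.0
```

View pics/w5.png

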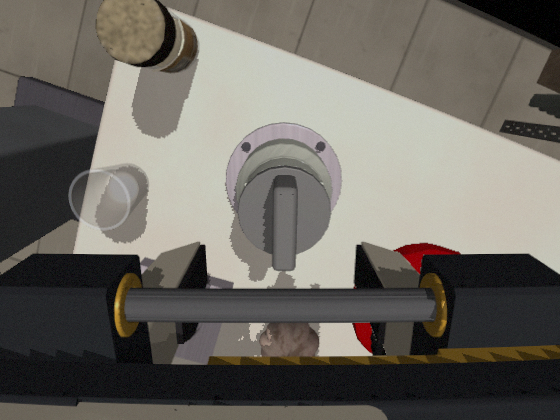

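The bar runs upright at column 284, between the fingers (about 195 and 370) and aligned with the tool. I'll descend and grip.

Request:
move_arm(
  moves=[
    [75,[0.01,0,0.59],0],
    [75,[0.01,0,0.59],0],
    [75,[0,0,0],0],
    [0,[0,0,0],0],
    [0,[0,0,0],0],
    [0,[0,0,0],0],
    [0,[0,0,0],0],
    [0,[0,0,0],0],
    [0,[0,0,0],0],
    [0,[0,0,0],0],
  ],
)

```text
time: 10.6
tcp_pos: [0.5513, 0.2949, 0.127]
tcp_rot: [1.809, 2.568, 0.0]
force: [0.0, 0.3, 0.4]
grip_width: 0.0142
grasp_force: 30.0
```

Run:
```python
from h import *
st()
```

```text
t 10.6 p [0.5513 0.2949 0.127 ] tooly 19.7 tilt -1.0 F [0.  0.3 0.4] T [-0.09  0.    0.03] w 0.0142 g 30.0 q6 0.03
```

Gripped, with almost no load. Now feeling for the give with small turns.

Request:
move_arm(
  moves=[
    [0,[0,0,0],0.25],
    [0,[0,0,0],0.25],
    [0,[0,0,0],0],
  ],
)

```text
time: 10.98
tcp_pos: [0.5513, 0.2948, 0.127]
tcp_rot: [1.899, 2.503, 0.0]
force: [0.8, -0.5, 1.7]
grip_width: 0.0138
grasp_force: 30.0
```

Run:
```python
from h import *
st()
```

```text
t 10.97 p [0.5513 0.2948 0.127 ] tooly 15.6 tilt -1.0 F [ 0.8 -0.5  1.7] T [-0.05  0.06  0.02] w 0.0138 g 30.0 q6 0.1
```

Request:
move_arm(
  moves=[
    [0,[0,0,0],0.25],
    [0,[0,0,0],0],
  ],
)

```text
time: 11.22
tcp_pos: [0.5513, 0.2948, 0.127]
tcp_rot: [1.942, 2.469, 0.0]
force: [-0.2, -0.3, 0.8]
grip_width: 0.0139
grasp_force: 30.0
```

Run:
```python
from h import *
st()
```

```text
t 11.22 p [0.5513 0.2948 0.127 ] tooly 13.6 tilt -1.0 F [-0.2 -0.3  0.8] T [-0.08  0.1   0.  ] w 0.0139 g 30.0 q6 0.13
```

Request:
move_arm(
  moves=[
    [0,[0,0,0],0.25],
    [0,[0,0,0],0],
  ],
)

```text
time: 11.48
tcp_pos: [0.5513, 0.2948, 0.127]
tcp_rot: [1.985, 2.435, 0.0]
force: [0.2, -0.6, 1.2]
grip_width: 0.0135
grasp_force: 30.0
```

Run:
```python
from h import *
st()
```

```text
t 11.47 p [0.5513 0.2948 0.127 ] tooly 11.6 tilt -1.0 F [ 0.2 -0.6  1.2] T [-0.09  0.03 -0.  ] w 0.0135 g 30.0 q6 0.17
```

Request:
move_arm(
  moves=[
    [0,[0,0,0],0.25],
    [0,[0,0,0],0],
  ],
)

```text
time: 11.72
tcp_pos: [0.5513, 0.2948, 0.127]
tcp_rot: [2.027, 2.4, 0.0]
force: [0.1, 0.6, 1.4]
grip_width: 0.0139
grasp_force: 30.0
```

Run:
```python
from h import *
st()
```

```text
t 11.72 p [0.5513 0.2948 0.127 ] tooly 9.6 tilt -1.0 F [0.1 0.6 1.4] T [-0.08  0.01 -0.01] w 0.0139 g 30.0 q6 0.2
```

Request:
move_arm(
  moves=[
    [0,[0,0,0],0.25],
    [0,[0,0,0],0.25],
    [0,[0,0,0],0],
  ],
)

```text
time: 12.1
tcp_pos: [0.5512, 0.2948, 0.127]
tcp_rot: [-2.11, -2.328, -0.0]
force: [-0.6, -0.0, 0.9]
grip_width: 0.014
grasp_force: 30.0
```

Run:
```python
from h import *
st()
```

```text
t 12.1 p [0.5512 0.2948 0.127 ] tooly 5.6 tilt -1.0 F [-0.6 -0.   0.9] T [-0.06  0.04 -0.02] w 0.014 g 30.0 q6 0.27
```

It is free past 14° clockwise, beyond the 10° tightening limit, so clockwise loosens. I'll turn on and then feel for the far stop.

Request:
move_arm(
  moves=[
    [0,[0,0,0],0.6],
    [0,[0,0,0],0.8],
    [0,[0,0,0],0.8],
    [0,[0,0,0],0.8],
    [0,[0,0,0],0.8],
    [0,[0,0,0],0.8],
    [0,[0,0,0],0.8],
    [0,[0,0,0],0.6],
    [0,[0,0,0],0],
    [0,[0,0,0],0],
  ],
)

```text
time: 13.35
tcp_pos: [0.5513, 0.2948, 0.127]
tcp_rot: [-2.873, -1.272, -0.0]
force: [-0.1, -0.4, 1.3]
grip_width: 0.0139
grasp_force: 30.0
```

Run:
```python
from h import *
st()
```

```text
t 13.35 p [0.5513 0.2948 0.127 ] tooly -42.2 tilt -1.0 F [-0.1 -0.4  1.3] T [-0.13  0.13  0.01] w 0.0139 g 30.0 q6 1.11
```

Request:
move_arm(
  moves=[
    [0,[0,0,0],0.25],
    [0,[0,0,0],0.25],
    [0,[0,0,0],0],
  ],
)

```text
time: 13.72
tcp_pos: [0.5513, 0.2948, 0.127]
tcp_rot: [-2.916, -1.168, -0.0]
force: [-0.9, 0.7, 1.3]
grip_width: 0.0138
grasp_force: 30.0
```

Run:
```python
from h import *
st()
```

```text
t 13.72 p [0.5513 0.2948 0.127 ] tooly -46.4 tilt -1.0 F [-0.9  0.7  1.3] T [-0.1   0.09 -0.  ] w 0.0138 g 30.0 q6 1.18
```

Request:
move_arm(
  moves=[
    [0,[0,0,0],0.2],
    [0,[0,0,0],0.2],
    [0,[0,0,0],0],
  ],
)

```text
time: 14.1
tcp_pos: [0.5512, 0.2948, 0.127]
tcp_rot: [-2.948, -1.086, -0.0]
force: [0.2, -0.3, 1.6]
grip_width: 0.0138
grasp_force: 30.0
```

Run:
```python
from h import *
st()
```

```text
t 14.1 p [0.5512 0.2948 0.127 ] tooly -49.6 tilt -1.0 F [ 0.2 -0.3  1.6] T [-0.14  0.13 -0.04] w 0.0138 g 30.0 q6 1.23
```

Request:
move_arm(
  moves=[
    [0,[0,0,0],0.15],
    [0,[0,0,0],0.1],
    [0,[0,0,0],0],
  ],
)

```text
time: 14.48
tcp_pos: [0.5513, 0.2948, 0.127]
tcp_rot: [-2.966, -1.035, -0.0]
force: [0.4, -0.7, 1.7]
grip_width: 0.0139
grasp_force: 30.0
```

Run:
```python
from h import *
st()
```

```text
t 14.47 p [0.5513 0.2948 0.127 ] tooly -51.5 tilt -1.0 F [ 0.4 -0.7  1.7] T [-0.07  0.13 -0.01] w 0.0139 g 30.0 q6 1.27
```

At 71° there is still no stop. Any stop between 70° and 78° puts this inside the release window, so I'll try a gentle lift.

Request:
move_arm(
  moves=[
    [0,[0,0,0],0.12],
    [0,[0,0,-0.02],0],
    [0,[0,0,-0.03],0],
    [0,[0,0,0],0],
  ],
)

```text
time: 14.98
tcp_pos: [0.5511, 0.2946, 0.1298]
tcp_rot: [2.975, 1.01, -0.001]
force: [0.3, -1.8, -0.7]
grip_width: 0.0138
grasp_force: 30.0
```

Run:
```python
from h import *
st()
```

```text
t 14.97 p [0.5511 0.2946 0.1298] tooly -52.5 tilt -1.0 F [ 0.3 -1.8 -0.7] T [-0.47  0.09  0.04] w 0.0138 g 30.0 q6 1.28
```

Request:
move_arm(
  moves=[
    [0,[0,0,-0.04],0],
    [0,[0,0,0],0],
  ],
)

```text
time: 15.22
tcp_pos: [0.5513, 0.2948, 0.1325]
tcp_rot: [2.975, 1.01, 0.0]
force: [-0.2, -1.2, -0.6]
grip_width: 0.014
grasp_force: 30.0
```

Run:
```python
from h import *
st()
```

```text
t 15.22 p [0.5513 0.2948 0.1325] tooly -52.5 tilt -1.0 F [-0.2 -1.2 -0.6] T [-0.53  0.07  0.06] w 0.014 g 30.0 q6 1.28
```

The load equals the cap's weight, so it is free. I'll lift it and carry it to the disc.

Run:
```python
from h import *
plan([.496,.1352,.2375],0,6,cur=[.5513,.2948,.2375])
```

```text
[np.float64(-0.39), np.float64(0.26), np.float64(-0.0)] 0.0
[np.float64(-0.39), np.float64(0.26), np.float64(-0.0)] 0.0
[np.float64(-0.39), np.float64(0.26), np.float64(-0.0)] 0.0
[np.float64(-0.39), np.float64(0.26), np.float64(-0.0)] 0.0
[np.float64(-0.39), np.float64(0.26), np.float64(-0.0)] 0.0
[np.float64(-0.39), np.float64(0.26), np.float64(-0.0)] 0.0
```

Request:
move_arm(
  moves=[
    [0,[0,0,-0.15],0],
    [0,[0,0,-0.15],0],
    [0,[0,0,-0.3],0],
    [0,[0,0,-0.4],0],
    [0,[0,0,-0.4],0],
    [0,[0,0,-0.35],0],
    [0,[0,0,0],0],
    [0,[0,0,0],0],
    [0,[0,0,0],0],
  ],
)

```text
time: 16.35
tcp_pos: [0.5508, 0.2947, 0.2362]
tcp_rot: [-2.975, -1.01, 0.003]
force: [-0.6, -0.4, -1.4]
grip_width: 0.0139
grasp_force: 30.0
```

Request:
move_arm(
  moves=[
    [0,[-0.39,0.26,0],0],
    [0,[-0.39,0.26,0],0],
    [0,[-0.39,0.26,0],0],
    [0,[-0.39,0.26,0],0],
    [0,[-0.39,0.26,0],0],
    [0,[-0.39,0.26,0],0],
    [0,[0,0,0.5],0],
    [0,[0,0,0.5],0],
    [0,[0,0,0.4],0],
    [0,[0,0,0],0],
    [0,[0,0,0],0],
    [0,[0,0,0],0],
  ],
)

```text
time: 17.85
tcp_pos: [0.4975, 0.1352, 0.1544]
tcp_rot: [2.974, 1.01, 0.003]
force: [-0.1, 0.2, -1.3]
grip_width: 0.0142
grasp_force: 30.0
```

Run:
```python
from h import *
st();a=snap('wrist','w6');b=snap('scene','s6')
c=cv2.resize(b[130:235,180:320],(560,420),interpolation=2);cv2.imwrite('pics/e6.png',np.hstack([cv2.resize(a,(400,300)),cv2.resize(c,(400,300))]))
```

```text
t 17.85 p [0.4975 0.1352 0.1544] tooly -52.5 tilt -1.0 F [-0.1  0.2 -1.3] T [-0.06  0.11 -0.02] w 0.0142 g 30.0 q6 1.03
```

View pics/e6.png

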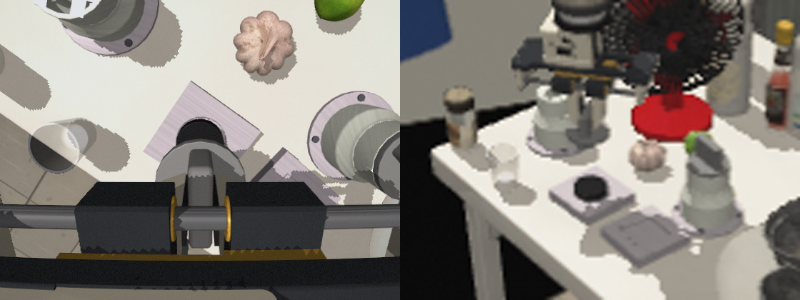

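The left half (wrist) shows the cap upright in the fingers above the disc at (205,135). The right half (scene) shows the disc flat in the round block, the left can open, and the bystanders and right cap unmoved. I'll hand in.

```bash
python3 -c "
from cell import manip
print(manip.finish_job())"
```

```text
the job is handed in; nothing more can be done
None
```

I handed the job in at about 18 s, but no verdict came back: the disc lies in the round pocket, and the left cap is unscrewed (clockwise), lifted off and held still and upright about 12 cm above the table, over the disc.

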